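Draw one jar out of a crowded rack for inspection

ROBOT

A 7-joint arm with a two-finger parallel gripper is mounted at the origin on the work surface. World frame = base frame: x ahead of the robot, y to its left, z up, the work surface at z = 0. Lengths are in mm, angles in rad, forces in N, time in s.
With the tool pointing down it reaches from about 425 to 875 mm from the base axis. Payload 4.7 kg.
Tool frame: the origin (TCP) lies at the centre of the arm's flange, where the gripper is bolted on; the fingertips stand 182 mm ahead of it and the grasp point (between the pads) lies 164 mm ahead of it; z points along the fingers, y is the line along which they close (so a half turn about z gives the same grasp; the last joint's range is limited). The gripper opens to 87 mm and grips with 3 to 60 N. Pads are 19 mm wide; open, the fingers measure 117 mm over their backs; the gripper's body (75 mm by 190 mm) begins 51 mm behind the grasp point.
Start: joints at [0.014, 0.321, -0.07, 1.45, 0.023, 1.371, -0.057], TCP at [650.005, -0.017, 404.787] pointing down, gripper open.
Joint ranges: [-2.86, 2.86], [-0.3, 2.09], [-1.38, 1.24], [0.06, 2.45], [-1.56, 4.7], [0.09, 2.05], [-2.69, 2.69]. Speed limits (rad/s): [2.57, 2.57, 3.14, 3.14, 3.14, 3.14, 3.14].

INTERFACE

Orientations are given as a unit quaternion [w, x, y, z].
In Python, from cell import arm, vision, ticket gives the robot as it stands.
- The arm moves only by the tool carry_out, never from a script. Its argument "steps" is a list of rows, each an object of numbers: "x", "y", "z": the shift along the world's x, y, z in m; "rx", "ry", "rz": the turn, a rotation vector about the world's x, y, z in degrees. In form: [{"x": .., "y": .., "z": .., "rx": .., "ry": .., "rz": ..}, ...]. A call has 1 to 10 rows; each row is the pose to reach, as a shift and turn from the pose commanded when the call began; what a row does not reach only later rows make up. A row lasts 1/10 s, in which the tool goes at most 50 mm and 8.59 degrees, less where a joint would pass 70% of its speed; a pose out of reach is approached as far as the arm can. A call with a gripper value outside its range is refused whole. "grip" is the opening, from 0 (shut) to 1 (fully open), set as the call begins (left out, the last holds). The fingers move at their own pace and stop on an object; "newtons" is the grip in N (left out, the last holds). Time passes only in rows, so rows that repeat a pose let the fingers close. It gives the time, the measured TCP pose, the force, the opening and the grip force at its end, in the units of the state.
- arm.get_state(): the state, without advancing time (a new reading comes with each control period).
- vision.grab_frame(name): name is "scene" or "side" or "wrist"; returns a dict with "img" (384x512x3 uint8, red, green, blue), "range_z" (384x512 float32, mm along the optical axis (not along the pixel's ray), 0 where there is no reading), "intrinsics" (3x3 intrinsics, pixels), "cam_to_world" (4x4, takes a point from camera to world coordinates). Camera axes: x right, y down, z forward; pixel columns grow to the right and rows downward; lengths in mm; the calibration is good to about 2 mm. A picture is of the moment at which its call begins.
- ticket.hand_in(): hands the job in; it is judged then, once.
The state is a dict: "time_s": time; "qpos": joint angles; "joint_vel": joint speeds; "joint_torque": joint torques, N m; "ee_pos": TCP position; "eef_rot": TCP orientation; "contact_force": force on the tool from outside, world axes, zero at the start; "torque": the same for the moment, N m; "finger_gap": finger opening in mm; "grasp_force": force on a finger pad.
Only numpy, scipy, OpenCV 4.12 (cv2) and the standard library are available. Lean on these libraries where they do the work, as an engineer would, in place of code of your own. Each camera call takes 0.05 s, during which the arm holds its last target. There are 200 camera calls.

TASK

Reach down into the one empty place in the blue rack, behind the red-lidded jar, and draw that jar out along the bench without lifting it or disturbing the other jars. Slide it, upright, wholly onto the round green felt pad, roughly in its middle. Then swing the ring magnifier over it until it stops, and let go.

Things in the scene. Friction and masses are not known exactly. Their poses are not given: they have to be found in the camera images.
- red_jar: the jar wanted: white plastic, red lid, a cylinder 88 mm in diameter and 75 mm tall, about 0.3 kg, loose, on the bench in the front place of one lane of the rack. Too wide to grasp: slide it. Pushed low (below 40 mm) it slides upright; two fingers about 40 mm apart cradle it so that it does not roll aside. Origin: centre of its underside, z up.
- jar_1: screw-lidded plastic jar of the same shape and size as the red-lidded one (88 mm diameter, 75 mm tall, about 0.3 kg), with a grey lid; a loose neighbour in the rack, to be left standing where it is. Origin: centre of its underside, z up.
- jar_2: screw-lidded plastic jar of the same shape and size as the red-lidded one (88 mm diameter, 75 mm tall, about 0.3 kg), with a black lid; a loose neighbour in the rack, to be left standing where it is. Origin: centre of its underside, z up.
- jar_3: screw-lidded plastic jar of the same shape and size as the red-lidded one (88 mm diameter, 75 mm tall, about 0.3 kg), with a green lid; a loose neighbour in the rack, to be left standing where it is. Origin: centre of its underside, z up.
- jar_4: screw-lidded plastic jar of the same shape and size as the red-lidded one (88 mm diameter, 75 mm tall, about 0.3 kg), with a white lid; a loose neighbour in the rack, to be left standing where it is. Origin: centre of its underside, z up.
- gap (a point): centre, at bench level, of the rack's only empty place: the rear place of the red jar's lane, 95 mm behind the red jar's centre. Its x axis runs along the lane to the rack's back, away from the open front; y left, z up. The free space is 94 mm wide and about 100 mm deep; jars 75 mm tall stand beside it, centres 100 mm away.
- rack: the fixed blue rack, open to the front: three lanes side by side (100 mm pitch, any order), two places deep, jars standing on the bench itself. Side rails 22 mm high, 94 mm apart inside, end 84 mm in front of the origin; the back board, 55 mm high, has its face 117 mm behind it. Front jars stand 30 mm before the origin, rear ones 65 mm behind. Origin: middle lane, bench level; x to the back, z up.
- pad (a point): centre, at bench level, of the round green felt pad with a white edge line, 150 mm in diameter and flat (no step), in front of the rack and to its right. The ring magnifier's fixed post (18 mm thick, on a round white foot 90 mm in diameter and 16 mm high) stands 160 mm from it, on the side away from the rack.
- lens (a joint): swing of the ring magnifier's arm about its upright post, rad. 0 = lens straight over the pad's centre, against its stop; it grows as the arm swings away towards the rack's far side (clockwise seen from above), up to 1.9. It starts swung away by 1.25 to 1.75. It stays where it is left; about 0.12 N m turns it.
- lens_axis (a point): top of the magnifier's post, on the swing axis (vertical), at the arm's underside, 181 mm above the bench.
- lens_handle (a point): top of the upright black handle peg on the magnifier's arm, 85 mm from the swing axis, between axis and lens: 18 mm in diameter, standing 45 mm clear above the white arm and 43 mm above the lens ring next to it; its top is 241 mm above the bench. Nothing stands higher around it.
- lens_centre (a point): centre of the round clear lens in its white ring (127 mm outside diameter, underside 178 mm, top 198 mm above the bench), 160 mm from the swing axis.
Not all that is in view belongs to the job. Leave any purple or yellow look-alike of the red_jar alone.

How it is judged (in metres and radians):
On the way, in this order (a step that is already met when the one before it is completed fails the run):
1. the fingers reach down, below the lids, into the empty place behind the red-lidded jar, which still stands in the rack (x of the grasp point in the frame of gap between -0.06 and 0.06 m and y of the grasp point in the frame of gap between -0.05 and 0.05 m and height (world z) of the grasp point below 0.075 m and x of red_jar in the frame of gap above -0.15 m), for 0.1 s.
2. the red-lidded jar stands upright on the felt pad, within 30 mm of its centre, the magnifier not yet over it (horizontal distance between red_jar and pad below 0.03 m and height (world z) of red_jar below 0.006 m and angle between red_jar's own z axis and vertical below 0.1 rad and value of joint lens above 0.5 rad and linear speed of red_jar below 0.02 m/s), for 0.2 s.
3. the magnifier is swung over the jar, to its stop (within 0.12 rad) (value of joint lens below 0.12 rad), for 0.2 s.
At the end, for the whole second after the job is handed in: The red-lidded jar stands upright and at rest on the bench, its centre within 30 mm of the felt pad's centre; the magnifier's arm is within 0.12 rad of its stop over the pad; the four other jars stand upright within 25 mm of where they were (horizontal distance between red_jar and pad below 0.03 m and height (world z) of red_jar below 0.006 m and angle between red_jar's own z axis and vertical below 0.1 rad and value of joint lens below 0.12 rad and linear speed of red_jar below 0.02 m/s and distance of each of jar_1, jar_2, jar_3, jar_4 from where it was at the start of the episode below 0.025 m and angle between each of jar_1, jar_2, jar_3, jar_4's own z axis and vertical below 0.15 rad); the robot touches nothing.
It fails at once if the red-lidded jar is lifted more than 15 mm off the bench or tipped more than 0.35 rad (height (world z) of red_jar above 0.015 m or angle between red_jar's own z axis and vertical above 0.35 rad).
It fails at once if another jar is moved more than 25 mm or tipped more than 0.3 rad (distance of any of jar_1, jar_2, jar_3, jar_4 from where it was at the start of the episode above 0.025 m or angle between any of jar_1, jar_2, jar_3, jar_4's own z axis and vertical above 0.3 rad).
It also fails if it takes over 70 s, if anything falls off the work surface, if the arm or the gripper's body presses on something with over 40 N, if the wrist force passes 120 N, or if a joint passes its speed limit or range.

## Working session

There is one attempt and no reset: what is moved stays moved. The work goes in short steps, Python scripts to look and compute and a tool call to move; the robot and the scene stay as the last step left them, time stands still between calls to the robot, and variables do not carry over. Pictures are saved under pics/ and viewed, at most 10 in all, crops included, and the job is handed in when it is done.

Besides the shell and the picture viewer there is one more tool, called after "Emit:" as a command line: name --argument value ..., lists and objects as JSON in quotes. carry_out: Moves the arm, as the interface text tells. Its arguments: {"type":"object","properties":{"steps":{"type":"array","items":{"type":"object","properties":{"x":{"type":"number"},"y":{"type":"number"},"z":{"type":"number"},"rx":{"type":"number"},"ry":{"type":"number"},"rz":{"type":"number"}}}},"grip":{"type":"number"},"newtons":{"type":"number"}},"required":["steps"]}

```bash
mkdir -p pics; cat > h.py <<'E'
import numpy as np, cv2, pickle
from cell import arm, vision, ticket
def grab(n,tag):
    f=vision.grab_frame(n); pickle.dump(f,open(f'pics/{tag}.pkl','wb'))
    cv2.imwrite(f'pics/{tag}.png',f['img'][:,:,::-1]); return f
def world(f,u,v,d=None):
    d=f['range_z'][int(v),int(u)] if d is None else d
    K=f['intrinsics']; T=f['cam_to_world']
    return (T@np.array([(u-K[0,2])/K[0,0]*d,(v-K[1,2])/K[1,1]*d,d,1]))[:3]
def atz(f,u,v,z):
    a=world(f,u,v,1.0);c=f['cam_to_world'][:3,3]; return c+(a-c)*(z-c[2])/(a[2]-c[2])
def load(t): return pickle.load(open(f'pics/{t}.pkl','rb'))
E
python3 - <<'E'
from h import *
for n in ['scene','side']:
    f=grab(n,n+'0'); print(f['cam_to_world'].round(2),f['intrinsics'])
a=load('scene0')['img'];b=load('side0')['img']
cv2.imwrite('pics/s0.png',cv2.resize(a,(800,600))[:,:,::-1]);cv2.imwrite('pics/d0.png',cv2.resize(b,(800,600))[:,:,::-1])
print(arm.get_state())
E
```

```text
[[-5.50000e-01  6.30000e-01 -5.50000e-01  1.21685e+03]
 [ 8.40000e-01  4.20000e-01 -3.50000e-01  4.15850e+02]
 [ 1.00000e-02 -6.60000e-01 -7.50000e-01  1.05842e+03]
 [ 0.00000e+00  0.00000e+00  0.00000e+00  1.00000e+00]] [[383.3332115    0.         258.87913728]
 [  0.         383.3332115  189.79239089]
 [  0.           0.           1.        ]]
[[-8.9000e-01 -2.0000e-01  4.1000e-01  1.5623e+02]
 [-4.6000e-01  4.3000e-01 -7.8000e-01  8.0386e+02]
 [-2.0000e-02 -8.8000e-01 -4.8000e-01  6.5770e+02]
 [ 0.0000e+00  0.0000e+00  0.0000e+00  1.0000e+00]] [[388.09753274   0.         253.48109896]
 [  0.         388.09753274 193.51847927]
 [  0.           0.           1.        ]]
{'time_s': 0.1, 'qpos': array([ 0.01408539,  0.32174698, -0.0700809 ,  1.45155476,  0.02259505,
        1.37078359, -0.05690735]), 'joint_vel': array([ 0.00072131, -0.00297458, -0.00059318, -0.00116755, -0.00076884,
        0.00119565,  0.00166056]), 'joint_torque': array([ 1.37795760e-04, -4.92569017e+01, -4.06077392e-01, -3.13399816e+01,
       -6.42974046e-02,  3.95253638e-02,  6.49213871e-05]), 'ee_pos': array([ 6.49819240e+02, -2.31800442e-02,  4.03770927e+02]), 'eef_rot': array([-5.70886014e-04,  7.07095729e-01,  7.07117319e-01, -6.33775349e-04]), 'contact_force': array([ 0.21721587, -0.05194787,  0.61601895]), 'torque': array([-0.08850177,  0.056545  ,  0.02819244]), 'grasp_force': 0.0, 'finger_gap': 86.86285083361952}
```

View pics/s0.png

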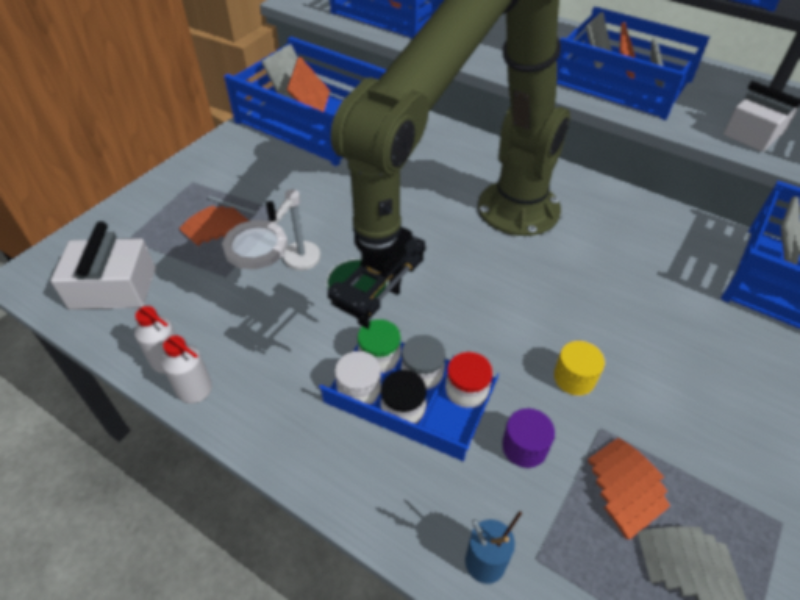

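View pics/d0.png

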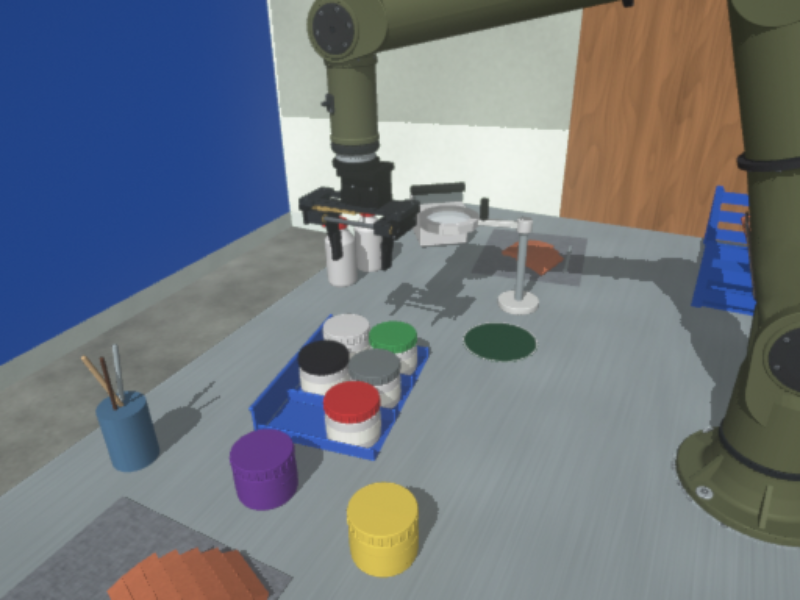

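The scene picture (800x600) shows the red lid at (470,372) in the leftmost lane, with the empty place at (440,420) behind it. The grey, green, black and white lids are at (423,360), (379,338), (404,392) and (358,373). In the side picture the pad is at (500,342), the post top at (525,225) and the handle peg at (485,208).

```bash
cat > m.py <<'E'
from h import *
def pts(f):
    d=f['range_z'];v,u=np.mgrid[:384,:512];K=f['intrinsics'];T=f['cam_to_world']
    P=np.stack([(u-K[0,2])/K[0,0]*d,(v-K[1,2])/K[1,1]*d,d],-1)
    return P@T[:3,:3].T+T[:3,3]
def comp(f,seed,tol=25):
    # pixels of similar colour connected to the seed
    hsv=np.ascontiguousarray(f['img'][:,:,::-1]); m=np.zeros((386,514),np.uint8)
    cv2.floodFill(hsv.copy(),m,seed,(0,0,0),(tol,)*3,(tol,)*3,cv2.FLOODFILL_FIXED_RANGE|cv2.FLOODFILL_MASK_ONLY|(255<<8)|4)
    return m[1:-1,1:-1]>0
E
python3 - <<'E'
from m import *
S={'red':[(470,365),(352,398)],'grey':[(423,352),(375,362)],'black':[(404,388),(323,355)],'green':[(379,334),(393,335)],'white':[(357,369),(345,328)]}
for k,s in S.items():
  for n,(x,y) in zip(['scene0','side0'],s):
    f=load(n);m=comp(f,(int(x*.64),int(y*.64)));P=pts(f);q=P[m&(f['range_z']>0)]
    t=q[np.abs(q[:,2]-np.percentile(q[:,2],70))<6]
    c,r=cv2.minEnclosingCircle(t[:,:2].astype(np.float32).reshape(-1,1,2))
    print(k,n,m.sum(),len(t),np.round(c,1),round(r,1),'z',np.median(t[:,2]).round(1),t.mean(0).round(1))
f=load('side0');m=comp(f,(int(500*.64),int(342*.64)));P=pts(f);q=P[m]
print('pad',m.sum(),cv2.fitEllipse(q[:,:2].astype(np.float32).reshape(-1,1,2)),cv2.minEnclosingCircle(q[:,:2].astype(np.float32).reshape(-1,1,2)),q.mean(0))
# rack blue
for n in ['scene0','side0']:
    f=load(n);P=pts(f);i=f['img'].astype(int);m=(i[:,:,2]>i[:,:,0]*2)&(i[:,:,2]>i[:,:,1]*1.6)&(P[:,:,2]<70)&(P[:,:,2]>45)&(P[:,:,0]>500)&(P[:,:,0]<950)&(abs(P[:,:,1])<350)&(i[:,:,2]>80)
    q=P[m];print('board',n,len(q),q[:,:2].min(0),q[:,:2].max(0), cv2.fitLine(q[:,:2].astype(np.float32),cv2.DIST_HUBER,0,.01,.01).ravel())
    # lens things
    for a,b in [(185,215),(220,250),(10,22),(60,150)]:
        q=P[(P[:,:,2]>a)&(P[:,:,2]<b)&(P[:,:,1]<-130)&(P[:,:,0]>300)&(P[:,:,0]<900)&(P[:,:,1]>-480)]
        print(n,a,len(q),q.mean(0).round(1),q.min(0).round(),q.max(0).round())
f=load('side0')['img'][80:240,200:380];cv2.imwrite('pics/c1.png',cv2.resize(f,None,fx=3.3,fy=3.3,interpolation=2)[:,:,::-1])
f=load('scene0')['img'][100:280,130:330];cv2.imwrite('pics/c2.png',cv2.resize(f,None,fx=3.3,fy=3.3,interpolation=2)[:,:,::-1])
E
```

```text
red scene0 478 466 [581.1 167.8] 42.0 z 75.5 [583.2 168.3  75.7]
red side0 737 649 [577.4 164.9] 45.6 z 76.3 [576.3 170.   76.2]
grey scene0 614 494 [603.2  71.5] 52.8 z 75.6 [596.8  67.7  75.5]
grey side0 700 526 [593.5  66.2] 45.2 z 76.3 [591.4  70.2  76.2]
black scene0 576 549 [690.6  81.1] 44.0 z 75.5 [693.   82.3  75.5]
black side0 567 474 [687.5  83. ] 44.6 z 76.4 [684.9  84.9  76.2]
green scene0 452 424 [612.  -32.2] 44.0 z 75.6 [614.6 -28.7  75.5]
green side0 481 415 [605.8 -23. ] 53.1 z 76.5 [607.2 -26.8  76.4]
white scene0 581 493 [704.6 -16.3] 43.3 z 75.5 [705.1 -16.2  75.5]
white side0 474 384 [698.2 -19.1] 45.6 z 76.6 [699.8 -15.4  76.4]
pad 830 ((356.6875305175781, 141.7487335205078), (266.87298583984375, 774.9810180664062), 16.491634368896484) ((306.4609375, 264.30657958984375), 560.07861328125) [ 455.18973079 -196.90344167    5.6797732 ]
board scene0 402 [690.40877262 -62.93532569] [770.78025565 241.23407517] [ 1.4903894e-01 -9.8883134e-01  7.4508624e+02  9.4821533e+01]
scene0 185 1145 [ 613.4 -332.1  194.9] [ 458. -397.  185.] [ 694. -265.  215.]
scene0 220 42 [ 558.6 -343.   233.7] [ 545. -353.  221.] [ 565. -335.  244.]
scene0 10 305 [ 513.6 -351.8   15.9] [ 428. -408.   10.] [ 900. -264.   22.]
scene0 60 666 [ 824.4 -342.1  110.7] [ 466. -429.   60.] [ 900. -263.  150.]
board side0 273 [717.03160284 -60.20238604] [764.72319159 240.94522213] [ 1.4866255e-01 -9.8888797e-01  7.3180206e+02  1.4305359e+02]
side0 185 794 [ 590.8 -329.6  195.9] [ 456. -396.  185.] [ 692. -263.  215.]
side0 220 41 [ 552.6 -340.7  232.7] [ 545. -349.  220.] [ 565. -335.  244.]
side0 10 361 [ 569.7 -345.6   16.7] [ 426. -410.   10.] [ 898. -263.   22.]
side0 60 646 [ 780.8 -339.9   99.6] [ 461. -407.   60.] [ 899. -262.  149.]
```

View pics/c1.png

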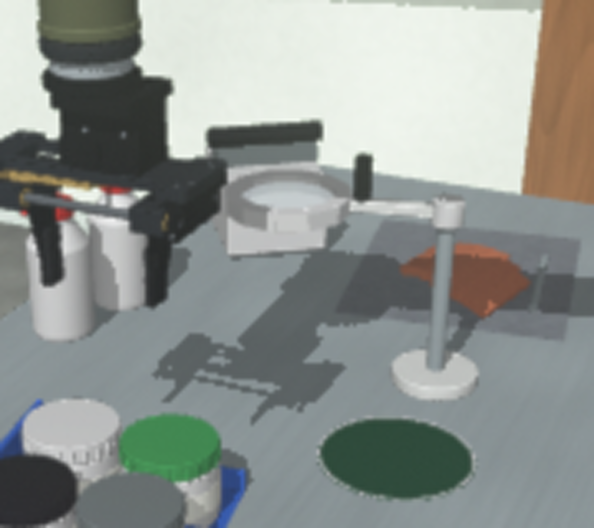

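View pics/c2.png

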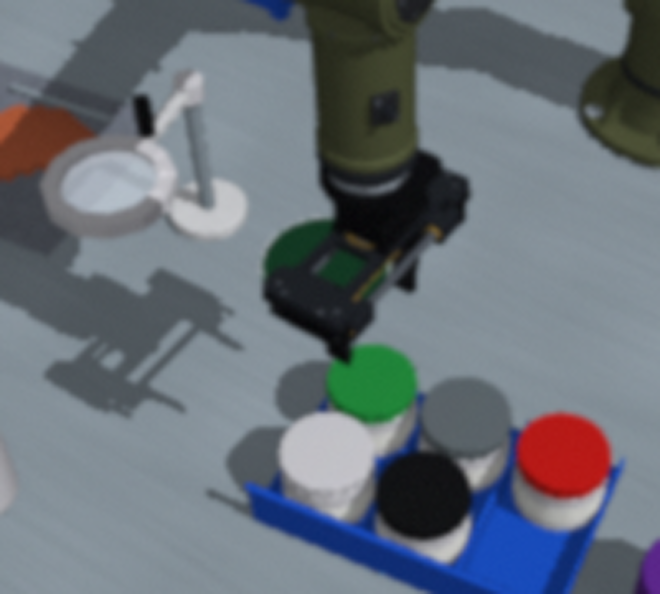

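The crops show the pad fully visible in the side view (edges at crop x 318–474, y 418–498), with the foot at (435,375), post top at (448,205) and peg at (363,158–195). In the scene crop the post cap is at (190,85) and the peg top at (143,100).

```bash
python3 - <<'E'
from m import *
f=load('side0');P=pts(f)
i=f['img'].astype(int)
m=(comp(f,(int(500*.64),int(342*.64)),20))
print(m.sum())
v,u=np.nonzero(m);k=(v>195)&(v<245)&(u>280)&(u<360);u,v=u[k],v[k]
q=np.array([atz(f,a,b,0)[:2] for a,b in zip(u,v)],np.float32)
print('pad',len(q),cv2.minEnclosingCircle(q.reshape(-1,1,2)),q.mean(0))
F=lambda n,c,x,y:(n,c[0]+x/3.3,c[1]+y/3.3)
def tri(o):
    A=np.zeros((3,3));b=np.zeros(3)
    for n,u,v in o:
        g=load(n);c=g['cam_to_world'][:3,3];d=world(g,u,v,1.)-c;d/=np.linalg.norm(d);M=np.eye(3)-np.outer(d,d);A+=M;b+=M@c
    return np.linalg.solve(A,b)
print('peg top',tri([F('side0',(200,80),363,155),F('scene0',(130,100),142,98)]))
print('cap top',tri([F('side0',(200,80),448,203),F('scene0',(130,100),189,75)]))
for n in ['scene0','side0']:
    P=pts(load(n));w=lambda a,b,x0,x1,y0,y1:P[(P[:,:,2]>a)&(P[:,:,2]<b)&(P[:,:,0]>x0)&(P[:,:,0]<x1)&(P[:,:,1]>y0)&(P[:,:,1]<y1)]
    for nm,a in dict(foot=(12,20,400,560,-420,-250),post=(50,165,430,520,-390,-280),ring=(180,202,570,720,-410,-250),arm=(186,202,490,550,-380,-290),peg=(215,250,530,590,-370,-320)).items():
        q=w(*a); c=cv2.minEnclosingCircle(q[:,:2].astype(np.float32).reshape(-1,1,2)); print(n,nm,len(q),q.mean(0).round(1),np.round(c[0],1),round(c[1],1))
E
```

```text
815
pad 815 ((459.1708679199219, -207.00514221191406), 69.39513397216797) [ 458.06625 -205.23161]
peg top [ 553.7690243  -342.66364605  241.96542169]
cap top [ 468.74989219 -360.48379835  201.90079529]
scene0 foot 244 [ 477.4 -358.7   15.9] [ 472.2 -361.4] 47.3
scene0 post 118 [ 477.1 -359.   109. ] [ 475.8 -360.4] 10.4
scene0 ring 1002 [ 633.4 -327.3  193.9] [ 629.3 -331.8] 67.3
scene0 arm 67 [ 516.9 -351.5  194.6] [ 520.9 -351.7] 32.1
scene0 peg 47 [ 558.5 -342.6  231.9] [ 555.5 -343.2] 10.8
side0 foot 234 [ 468.2 -354.2   17.2] [ 470.7 -362.8] 47.7
side0 post 170 [ 469.6 -357.   108.8] [ 470.3 -359. ] 10.4
side0 ring 562 [ 626.9 -319.9  194.9] [ 629.4 -329.7] 68.0
side0 arm 91 [ 520.4 -347.5  194.2] [ 520.5 -349.4] 30.6
side0 peg 52 [ 552.7 -341.   229.4] [ 554.9 -344.2] 10.8
```

Emit:
carry_out --steps '[{"x":0.005,"y":0.03,"rz":-8.2},{"x":0.01,"y":0.06,"rz":-16.4},{"x":0.015,"y":0.09,"rz":-24.6},{"x":0.018,"y":0.12,"rz":-32.8},{"x":0.02,"y":0.15,"rz":-41},{"x":0.023,"y":0.18,"rz":-49.2},{"x":0.023,"y":0.18,"rz":-57.4},{"x":0.023,"y":0.18,"rz":-65.6},{"x":0.023,"y":0.18,"rz":-73.8},{"x":0.023,"y":0.18,"rz":-81.4}]' --grip 0.46

```text
invalid input
```

Emit:
carry_out --steps '[{"z":-0.03},{"z":-0.06},{"z":-0.08},{"z":-0.08},{"z":-0.08}]'

```text
invalid input
```

```bash
python3 - <<'E'
from m import *
f=grab('wrist','w1');s=arm.get_state();print(s['ee_pos'],s['eef_rot'],s['finger_gap'],s['time_s']);print(f['cam_to_world'].round(2))
f2=grab('scene','s1')
a=cv2.resize(f['img'],(400,300));b=cv2.resize(f2['img'][150:330,170:410],(400,300))
cv2.imwrite('pics/w1s.png',np.hstack([a,b])[:,:,::-1])
P=pts(f2);m=comp(f2,(180,180),25);v,u=np.nonzero(m);k=(v<215);q=np.array([atz(f2,a,b,0)[:2] for a,b in zip(u[k],v[k])],np.float32);print(len(q))
E
```

```text
[ 6.49853873e+02 -4.13064470e-02  4.03927112e+02] [-4.74867534e-04  7.07106430e-01  7.07106782e-01 -5.19773065e-04] 87.04163314882331 0.15
[[ 1.0000e+00  0.0000e+00 -0.0000e+00  6.4979e+02]
 [ 0.0000e+00 -9.6000e-01 -2.9000e-01  8.0640e+01]
 [-0.0000e+00  2.9000e-01 -9.6000e-01  3.8416e+02]
 [ 0.0000e+00  0.0000e+00  0.0000e+00  1.0000e+00]]
29085
```

View pics/w1s.png

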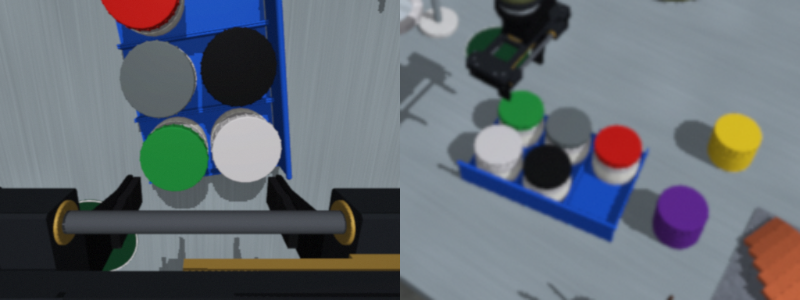

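The call was refused and the arm hasn't moved: the wrist view shows the start pose, with the red lid at the upper left. I'll give all six keys in every row.

Emit:
carry_out --steps '[{"x":0.005,"y":0.03,"z":0,"rx":0,"ry":0,"rz":-8.2},{"x":0.01,"y":0.06,"z":0,"rx":0,"ry":0,"rz":-16.4},{"x":0.015,"y":0.09,"z":0,"rx":0,"ry":0,"rz":-24.6},{"x":0.018,"y":0.12,"z":0,"rx":0,"ry":0,"rz":-32.8},{"x":0.02,"y":0.15,"z":0,"rx":0,"ry":0,"rz":-41},{"x":0.023,"y":0.18,"z":0,"rx":0,"ry":0,"rz":-49.2},{"x":0.023,"y":0.18,"z":0,"rx":0,"ry":0,"rz":-57.4},{"x":0.023,"y":0.18,"z":0,"rx":0,"ry":0,"rz":-65.6},{"x":0.023,"y":0.18,"z":0,"rx":0,"ry":0,"rz":-73.8},{"x":0.023,"y":0.18,"z":0,"rx":0,"ry":0,"rz":-81.4}]' --grip 0.46

```text
time_s: 1.2
ee_pos: [672.9, 180.1, 404.3]
eef_rot: [0.0, 0.997, 0.072, -0.0]
contact_force: [0.1, -0.2, -0.1]
finger_gap: 40.1
grasp_force: 0.0
```

Emit:
carry_out --steps '[{"x":0,"y":0,"z":-0.03,"rx":0,"ry":0,"rz":0},{"x":0,"y":0,"z":-0.06,"rx":0,"ry":0,"rz":0},{"x":0,"y":0,"z":-0.09,"rx":0,"ry":0,"rz":0},{"x":0,"y":0,"z":-0.1,"rx":0,"ry":0,"rz":0},{"x":0,"y":0,"z":-0.1,"rx":0,"ry":0,"rz":0}]'

```text
time_s: 1.7
ee_pos: [672.4, 179.9, 302.7]
eef_rot: [0.0, 0.997, 0.075, -0.002]
contact_force: [-0.2, -0.3, -0.3]
finger_gap: 40.2
grasp_force: 0.0
```

```bash
python3 - <<'E'
from m import *
f=grab('wrist','w2');f2=grab('scene','s2')
print(f['cam_to_world'].round(2))
a=cv2.resize(f['img'],(400,300));b=cv2.resize(f2['img'][120:330,130:410],(400,300))
cv2.imwrite('pics/w2s.png',np.hstack([a,b])[:,:,::-1])
i=f2['img'].astype(int);P=pts(f2)
m=(i[:,:,1]>i[:,:,0]*1.3)&(i[:,:,1]>i[:,:,2]*1.1)&(abs(P[:,:,2])<12)&(P[:,:,0]>350)&(P[:,:,0]<560)&(P[:,:,1]<-100)&(P[:,:,1]>-320)
v,u=np.nonzero(m);q=np.array([atz(f2,x,y,0)[:2] for x,y in zip(u,v)],np.float32)
print('pad',len(q),cv2.minEnclosingCircle(q.reshape(-1,1,2)),q.mean(0))
E
```

```text
[[ 1.5000e-01 -9.4000e-01 -2.9000e-01  7.5194e+02]
 [-9.9000e-01 -1.4000e-01 -4.0000e-02  1.9207e+02]
 [ 0.0000e+00  2.9000e-01 -9.6000e-01  2.8277e+02]
 [ 0.0000e+00  0.0000e+00  0.0000e+00  1.0000e+00]]
pad 790 ((459.4321594238281, -202.20001220703125), 69.7806625366211) [ 460.67398 -202.00238]
```

View pics/w2s.png

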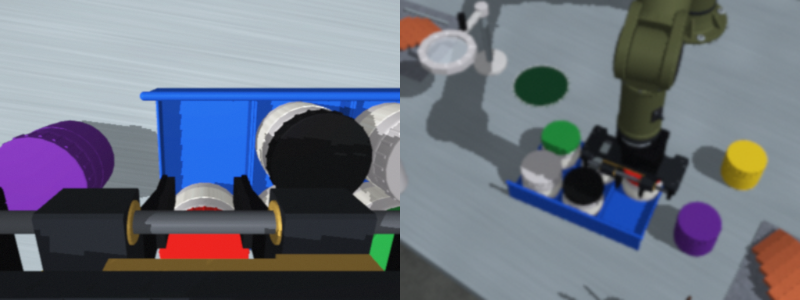

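The wrist view shows the fingers (165 and 240) centred on the red lid (205) and over the empty place. In the scene view the pad is fully visible at (541,86).

Emit:
carry_out --steps '[{"x":0,"y":0,"z":-0.025,"rx":0,"ry":0,"rz":0},{"x":0,"y":0,"z":-0.05,"rx":0,"ry":0,"rz":0},{"x":0,"y":0,"z":-0.075,"rx":0,"ry":0,"rz":0},{"x":0,"y":0,"z":-0.095,"rx":0,"ry":0,"rz":0},{"x":0,"y":0,"z":-0.107,"rx":0,"ry":0,"rz":0},{"x":0,"y":0,"z":-0.107,"rx":0,"ry":0,"rz":0},{"x":0,"y":0,"z":-0.107,"rx":0,"ry":0,"rz":0},{"x":0,"y":0,"z":-0.107,"rx":0,"ry":0,"rz":0}]'

```text
time_s: 2.6
ee_pos: [673.9, 180.2, 199.8]
eef_rot: [-0.0, 0.997, 0.075, 0.002]
contact_force: [0.3, -0.0, -0.2]
finger_gap: 40.3
grasp_force: 0.0
```

Emit:
carry_out --steps '[{"x":-0.015,"y":-0.0023,"z":0,"rx":0,"ry":0,"rz":0},{"x":-0.03,"y":-0.0045,"z":0,"rx":0,"ry":0,"rz":0},{"x":-0.038,"y":-0.0057,"z":0,"rx":0,"ry":0,"rz":0},{"x":-0.045,"y":-0.0068,"z":0,"rx":0,"ry":0,"rz":0},{"x":-0.052,"y":-0.0078,"z":0,"rx":0,"ry":0,"rz":0},{"x":-0.06,"y":-0.009,"z":0,"rx":0,"ry":0,"rz":0},{"x":-0.068,"y":-0.0102,"z":0,"rx":0,"ry":0,"rz":0},{"x":-0.076,"y":-0.0114,"z":0,"rx":0,"ry":0,"rz":0},{"x":-0.084,"y":-0.0126,"z":0,"rx":0,"ry":0,"rz":0},{"x":-0.092,"y":-0.0138,"z":0,"rx":0,"ry":0,"rz":0}]'

```text
time_s: 3.6
ee_pos: [581.1, 166.2, 198.7]
eef_rot: [-0.0, 0.997, 0.075, 0.001]
contact_force: [5.4, 1.2, 4.1]
finger_gap: 40.0
grasp_force: 2.5
```

Emit:
carry_out --steps '[{"x":-0.008,"y":-0.0012,"z":0,"rx":0,"ry":0,"rz":0},{"x":-0.016,"y":-0.0024,"z":0,"rx":0,"ry":0,"rz":0},{"x":-0.024,"y":-0.0036,"z":0,"rx":0,"ry":0,"rz":0},{"x":-0.032,"y":-0.0048,"z":0,"rx":0,"ry":0,"rz":0},{"x":-0.04,"y":-0.006,"z":0,"rx":0,"ry":0,"rz":0},{"x":-0.048,"y":-0.0072,"z":0,"rx":0,"ry":0,"rz":0},{"x":-0.054,"y":-0.0082,"z":0,"rx":0,"ry":0,"rz":0},{"x":-0.058,"y":-0.0088,"z":0,"rx":0,"ry":0,"rz":0},{"x":-0.058,"y":-0.0088,"z":0,"rx":0,"ry":0,"rz":0}]'

```text
time_s: 4.5
ee_pos: [522.6, 157.4, 198.1]
eef_rot: [-0.0, 0.997, 0.075, 0.0]
contact_force: [3.9, 0.7, 2.2]
finger_gap: 39.9
grasp_force: 2.1
```

```bash
cat > red.py <<'E'
from m import *
def red(n,tag):
    f=grab(n,tag);i=f['img'].astype(int);P=pts(f)
    m=(i[:,:,0]>110)&(i[:,:,1]<70)&(i[:,:,2]<70)&(P[:,:,2]>66)&(P[:,:,2]<85)&(P[:,:,0]<660)
    q=P[m];c,r=cv2.minEnclosingCircle(q[:,:2].astype(np.float32).reshape(-1,1,2))
    print(n,'red',len(q),np.round(c,1),round(r,1),q.mean(0).round(1))
    return f
E
python3 - <<'E'
from red import *
red('side','d3');red('scene','s3')
E
```

```text
side red 632 [473.7 151.8] 44.6 [463.4 155.4  75.5]
scene red 0 [0. 0.] 0.0 [nan nan nan]red.py:6: RuntimeWarning: Mean of empty slice.
  print(n,'red',len(q),np.round(c,1),round(r,1),q.mean(0).round(1))
  ret = um.true_divide(
```

Emit:
carry_out --steps '[{"x":0.006,"y":0.001,"z":0,"rx":0,"ry":0,"rz":0},{"x":0.006,"y":0.001,"z":0.03,"rx":0,"ry":0,"rz":0},{"x":0.006,"y":0.001,"z":0.07,"rx":0,"ry":0,"rz":0},{"x":0.006,"y":0.001,"z":0.09,"rx":0,"ry":0,"rz":0},{"x":0,"y":0.01,"z":0.09,"rx":0,"ry":0,"rz":8},{"x":-0.01,"y":0.02,"z":0.09,"rx":0,"ry":0,"rz":16},{"x":-0.02,"y":0.03,"z":0.09,"rx":0,"ry":0,"rz":24},{"x":-0.03,"y":0.04,"z":0.09,"rx":0,"ry":0,"rz":32},{"x":-0.04,"y":0.05,"z":0.09,"rx":0,"ry":0,"rz":40},{"x":-0.0465,"y":0.053,"z":0.09,"rx":0,"ry":0,"rz":48}]'

```text
time_s: 5.6
ee_pos: [474.6, 211.3, 285.9]
eef_rot: [-0.001, 0.879, 0.477, -0.003]
contact_force: [0.2, 0.7, 0.3]
finger_gap: 39.8
grasp_force: 0.0
```

Emit:
carry_out --steps '[{"x":0,"y":0,"z":0,"rx":0,"ry":0,"rz":8},{"x":0,"y":0,"z":0,"rx":0,"ry":0,"rz":16},{"x":0,"y":0,"z":0,"rx":0,"ry":0,"rz":24},{"x":0,"y":0,"z":0,"rx":0,"ry":0,"rz":31},{"x":0,"y":0,"z":-0.02,"rx":0,"ry":0,"rz":31},{"x":0,"y":0,"z":-0.05,"rx":0,"ry":0,"rz":31},{"x":0,"y":0,"z":-0.08,"rx":0,"ry":0,"rz":31},{"x":0,"y":0,"z":-0.09,"rx":0,"ry":0,"rz":31},{"x":0,"y":0,"z":-0.09,"rx":0,"ry":0,"rz":31}]'

```text
time_s: 6.5
ee_pos: [475.0, 209.7, 195.3]
eef_rot: [-0.001, 0.722, 0.692, -0.003]
contact_force: [-0.5, -0.5, 0.8]
finger_gap: 40.2
grasp_force: 0.0
```

```bash
python3 - <<'E'
from red import *
f=red('side','d4');g=red('wrist','w4')
cv2.imwrite('pics/v4.png',np.hstack([cv2.resize(f['img'],(400,300)),cv2.resize(g['img'],(400,300))])[:,:,::-1])
E
```

```text
side red 16 [474. 151.] 43.7 [462.4 151.4  72.3]
wrist red 0 [0. 0.] 0.0 [nan nan nan]red.py:6: RuntimeWarning: Mean of empty slice.
  print(n,'red',len(q),np.round(c,1),round(r,1),q.mean(0).round(1))
  ret = um.true_divide(
```

View pics/v4.png

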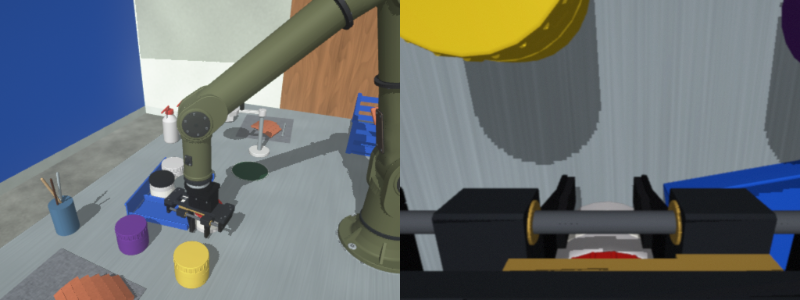

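The wrist view shows the red jar (604,240) midway between the fingers at 565 and 643, and the yellow jar is well clear. Next is the push towards the pad.

Emit:
carry_out --steps '[{"x":-0.0002,"y":-0.005,"z":0,"rx":0,"ry":0,"rz":0},{"x":-0.0004,"y":-0.01,"z":0,"rx":0,"ry":0,"rz":0},{"x":-0.0007,"y":-0.017,"z":0,"rx":0,"ry":0,"rz":0},{"x":-0.001,"y":-0.025,"z":0,"rx":0,"ry":0,"rz":0},{"x":-0.0014,"y":-0.035,"z":0,"rx":0,"ry":0,"rz":0},{"x":-0.0019,"y":-0.045,"z":0,"rx":0,"ry":0,"rz":0},{"x":-0.0023,"y":-0.055,"z":0,"rx":0,"ry":0,"rz":0},{"x":-0.0027,"y":-0.065,"z":0,"rx":0,"ry":0,"rz":0},{"x":-0.0031,"y":-0.075,"z":0,"rx":0,"ry":0,"rz":0},{"x":-0.0035,"y":-0.085,"z":0,"rx":0,"ry":0,"rz":0}]'

```text
time_s: 7.6
ee_pos: [473.4, 125.3, 198.7]
eef_rot: [0.0, 0.722, 0.692, 0.001]
contact_force: [-0.3, 5.8, 4.9]
finger_gap: 40.3
grasp_force: 2.8
```

Emit:
carry_out --steps '[{"x":-0.0004,"y":-0.01,"z":0,"rx":0,"ry":0,"rz":0},{"x":-0.0008,"y":-0.02,"z":0,"rx":0,"ry":0,"rz":0},{"x":-0.0012,"y":-0.03,"z":0,"rx":0,"ry":0,"rz":0},{"x":-0.0016,"y":-0.04,"z":0,"rx":0,"ry":0,"rz":0},{"x":-0.002,"y":-0.05,"z":0,"rx":0,"ry":0,"rz":0},{"x":-0.0024,"y":-0.06,"z":0,"rx":0,"ry":0,"rz":0},{"x":-0.0028,"y":-0.07,"z":0,"rx":0,"ry":0,"rz":0},{"x":-0.0033,"y":-0.08,"z":0,"rx":0,"ry":0,"rz":0},{"x":-0.0037,"y":-0.09,"z":0,"rx":0,"ry":0,"rz":0},{"x":-0.0041,"y":-0.1,"z":0,"rx":0,"ry":0,"rz":0}]'

```text
time_s: 8.6
ee_pos: [469.1, 25.4, 198.6]
eef_rot: [-0.0, 0.722, 0.692, 0.001]
contact_force: [0.0, 5.9, 4.6]
finger_gap: 39.9
grasp_force: 3.2
```

Emit:
carry_out --steps '[{"x":-0.0004,"y":-0.01,"z":0,"rx":0,"ry":0,"rz":0},{"x":-0.0008,"y":-0.02,"z":0,"rx":0,"ry":0,"rz":0},{"x":-0.0012,"y":-0.03,"z":0,"rx":0,"ry":0,"rz":0},{"x":-0.0016,"y":-0.04,"z":0,"rx":0,"ry":0,"rz":0},{"x":-0.002,"y":-0.05,"z":0,"rx":0,"ry":0,"rz":0},{"x":-0.0024,"y":-0.06,"z":0,"rx":0,"ry":0,"rz":0},{"x":-0.0028,"y":-0.07,"z":0,"rx":0,"ry":0,"rz":0},{"x":-0.0033,"y":-0.08,"z":0,"rx":0,"ry":0,"rz":0},{"x":-0.0037,"y":-0.09,"z":0,"rx":0,"ry":0,"rz":0},{"x":-0.0041,"y":-0.1,"z":0,"rx":0,"ry":0,"rz":0}]'

```text
time_s: 9.6
ee_pos: [464.7, -74.4, 198.4]
eef_rot: [-0.001, 0.722, 0.692, 0.001]
contact_force: [0.4, 6.4, 5.7]
finger_gap: 39.8
grasp_force: 3.5
```

```bash
python3 - <<'E'
from red import *
red('side','d5');red('scene','s5')
E
```

```text
side red 41 [ 454.6 -106.2] 37.0 [470.6 -91.3  72.9]
scene red 7 [ 452.  -147.6] 23.3 [ 444.  -149.6   74.2]
```

Emit:
carry_out --steps '[{"x":-0.0004,"y":-0.01,"z":0,"rx":0,"ry":0,"rz":0},{"x":-0.0008,"y":-0.02,"z":0,"rx":0,"ry":0,"rz":0},{"x":-0.0012,"y":-0.03,"z":0,"rx":0,"ry":0,"rz":0},{"x":-0.0016,"y":-0.04,"z":0,"rx":0,"ry":0,"rz":0},{"x":-0.002,"y":-0.05,"z":0,"rx":0,"ry":0,"rz":0},{"x":-0.0024,"y":-0.06,"z":0,"rx":0,"ry":0,"rz":0},{"x":-0.0028,"y":-0.068,"z":0,"rx":0,"ry":0,"rz":0},{"x":-0.0032,"y":-0.075,"z":0,"rx":0,"ry":0,"rz":0},{"x":-0.0035,"y":-0.08,"z":0,"rx":0,"ry":0,"rz":0},{"x":-0.0035,"y":-0.08,"z":0,"rx":0,"ry":0,"rz":0}]'

```text
time_s: 10.7
ee_pos: [460.8, -154.9, 197.7]
eef_rot: [-0.0, 0.722, 0.692, -0.0]
contact_force: [1.4, 2.4, 2.7]
finger_gap: 39.9
grasp_force: 1.4
```

Emit:
carry_out --steps '[{"x":0,"y":0.006,"z":0,"rx":0,"ry":0,"rz":0},{"x":0,"y":0.01,"z":0,"rx":0,"ry":0,"rz":0},{"x":0,"y":0.04,"z":0.02,"rx":0,"ry":0,"rz":0},{"x":0,"y":0.08,"z":0.05,"rx":0,"ry":0,"rz":0},{"x":0,"y":0.11,"z":0.08,"rx":0,"ry":0,"rz":0},{"x":0,"y":0.14,"z":0.11,"rx":0,"ry":0,"rz":0},{"x":0,"y":0.16,"z":0.15,"rx":0,"ry":0,"rz":0},{"x":0,"y":0.16,"z":0.19,"rx":0,"ry":0,"rz":0},{"x":0,"y":0.16,"z":0.21,"rx":0,"ry":0,"rz":0},{"x":0,"y":0.16,"z":0.21,"rx":0,"ry":0,"rz":0}]' --grip 0.32

```text
time_s: 11.7
ee_pos: [461.8, 5.6, 410.8]
eef_rot: [0.002, 0.722, 0.692, 0.002]
contact_force: [0.4, 0.2, 0.2]
finger_gap: 28.1
grasp_force: 0.0
```

```bash
python3 - <<'E'
from red import *
f=red('side','d6');g=red('scene','s6')
cv2.imwrite('pics/v6.png',np.hstack([cv2.resize(f['img'][60:360,140:440],(400,400)),cv2.resize(g['img'][80:300,130:350],(400,400))])[:,:,::-1])
for n,f in (('side',f),('scene',g)):
    P=pts(f);w=lambda a,b,x0,x1,y0,y1:P[(P[:,:,2]>a)&(P[:,:,2]<b)&(P[:,:,0]>x0)&(P[:,:,0]<x1)&(P[:,:,1]>y0)&(P[:,:,1]<y1)]
    q=w(215,250,530,590,-370,-320);print(n,'peg',len(q),cv2.minEnclosingCircle(q[:,:2].astype(np.float32).reshape(-1,1,2)))
E
```

```text
side red 374 [ 457.7 -201.9] 45.2 [ 454.  -194.1   75.6]
scene red 202 [ 217.3 -440.1] 386.2 [ 449.9 -202.4   74.9]
side peg 0 ((0.0, 0.0), 0.0)
scene peg 47 ((556.9503173828125, -344.488525390625), 9.839248657226562)
```

View pics/v6.png

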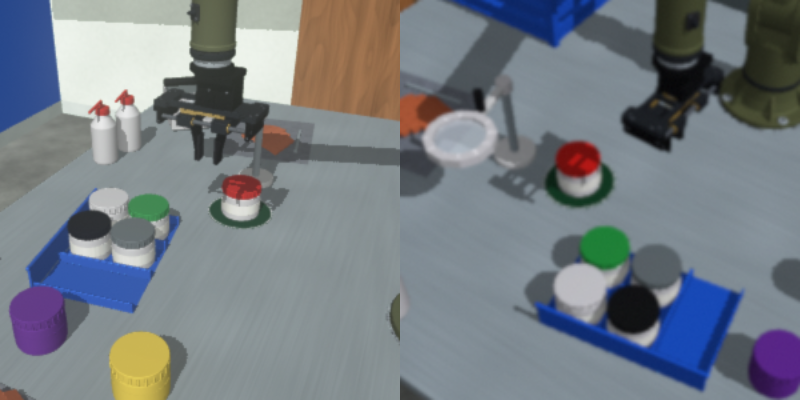

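The jar stands in the middle of the pad (240,205 left, 578,168 right) and the neighbours haven't moved. Now over to the handle peg.

Emit:
carry_out --steps '[{"x":0.009,"y":-0.035,"z":0.02,"rx":0,"ry":0,"rz":-7.6},{"x":0.019,"y":-0.07,"z":0.04,"rx":0,"ry":0,"rz":-15.2},{"x":0.028,"y":-0.105,"z":0.05,"rx":0,"ry":0,"rz":-22.8},{"x":0.037,"y":-0.14,"z":0.05,"rx":0,"ry":0,"rz":-30.4},{"x":0.047,"y":-0.175,"z":0.05,"rx":0,"ry":0,"rz":-38},{"x":0.056,"y":-0.21,"z":0.05,"rx":0,"ry":0,"rz":-45.6},{"x":0.065,"y":-0.245,"z":0.05,"rx":0,"ry":0,"rz":-53.2},{"x":0.075,"y":-0.28,"z":0.05,"rx":0,"ry":0,"rz":-60.8},{"x":0.084,"y":-0.315,"z":0.05,"rx":0,"ry":0,"rz":-68.4},{"x":0.0935,"y":-0.3494,"z":0.05,"rx":0,"ry":0,"rz":-76}]' --grip 0.42

```text
time_s: 12.8
ee_pos: [554.6, -345.5, 455.0]
eef_rot: [-0.001, 0.995, 0.098, -0.002]
contact_force: [-0.2, 0.5, -0.1]
finger_gap: 36.4
grasp_force: 0.0
```

Emit:
carry_out --steps '[{"x":0,"y":0,"z":0,"rx":0,"ry":0,"rz":0},{"x":0,"y":0,"z":0,"rx":0,"ry":0,"rz":0},{"x":0,"y":0,"z":0,"rx":0,"ry":0,"rz":0}]'

```text
time_s: 13.1
ee_pos: [555.0, -342.8, 456.3]
eef_rot: [-0.001, 0.995, 0.102, -0.001]
contact_force: [1.0, 0.4, -0.9]
finger_gap: 36.3
grasp_force: 0.0
```

```bash
python3 - <<'E'
from red import *
f=grab('wrist','w7');g=grab('side','d7')
cv2.imwrite('pics/v7.png',np.hstack([cv2.resize(f['img'],(400,300)),cv2.resize(g['img'][50:230,220:460],(400,300))])[:,:,::-1])
E
```

```text
(no output)
```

View pics/v7.png

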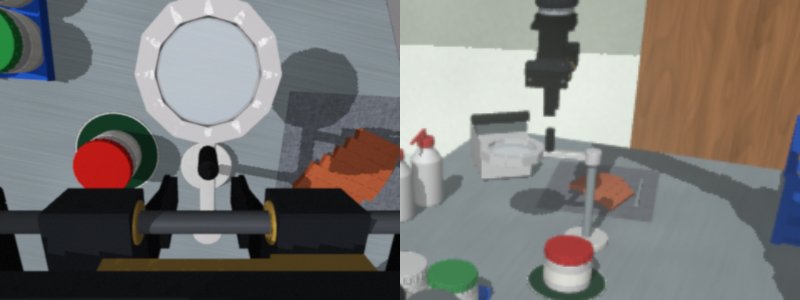

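The peg (208,158) lies midway between the fingertips (170 and 242), so I can descend.

Emit:
carry_out --steps '[{"x":0,"y":0,"z":-0.015,"rx":0,"ry":0,"rz":0},{"x":0,"y":0,"z":-0.03,"rx":0,"ry":0,"rz":0},{"x":0,"y":0,"z":-0.045,"rx":0,"ry":0,"rz":0},{"x":0,"y":0,"z":-0.06,"rx":0,"ry":0,"rz":0},{"x":0,"y":0,"z":-0.068,"rx":0,"ry":0,"rz":0},{"x":0,"y":0,"z":-0.068,"rx":0,"ry":0,"rz":0},{"x":0,"y":0,"z":-0.068,"rx":0,"ry":0,"rz":0}]'

```text
time_s: 13.9
ee_pos: [554.9, -344.1, 389.9]
eef_rot: [0.0, 0.995, 0.101, 0.0]
contact_force: [0.4, -0.4, 0.0]
finger_gap: 36.6
grasp_force: 0.0
```

Emit:
carry_out --steps '[{"x":0,"y":0,"z":0,"rx":0,"ry":0,"rz":0},{"x":0,"y":0,"z":0,"rx":0,"ry":0,"rz":0},{"x":0,"y":0,"z":0,"rx":0,"ry":0,"rz":0}]' --grip 0.29

```text
time_s: 14.2
ee_pos: [554.9, -344.1, 390.4]
eef_rot: [0.0, 0.995, 0.101, 0.0]
contact_force: [-0.3, 0.3, -0.8]
finger_gap: 26.2
grasp_force: 0.0
```

```bash
python3 -c "
import numpy as np
c=np.array([470.8,-361]);a0=np.arctan2(17,83.7);p0=np.array([554.8,-344])
for k in range(1,13):
    a=a0+np.radians(7.5*k);p=c+85.3*np.array([np.cos(a),np.sin(a)]);print(k,7.5*k,((p-p0)/1000).round(4),round(1.644-a,2))
"
```

```text
1 7.5 [-0.0033  0.0107] 1.31
2 15.0 [-0.0076  0.021 ] 1.18
3 22.5 [-0.0133  0.0307] 1.05
4 30.0 [-0.0201  0.0395] 0.92
5 37.5 [-0.028   0.0474] 0.79
6 45.0 [-0.0369  0.0541] 0.66
7 52.5 [-0.0466  0.0597] 0.53
8 60.0 [-0.0569  0.0639] 0.4
9 67.5 [-0.0677  0.0667] 0.27
10 75.0 [-0.0788  0.0681] 0.13
11 82.5 [-0.0899  0.0681] 0.0
12 90.0 [-0.101   0.0666] -0.13
```

Emit:
carry_out --steps '[{"x":-0.0033,"y":0.0107,"z":0,"rx":0,"ry":0,"rz":7.5},{"x":-0.0076,"y":0.021,"z":0,"rx":0,"ry":0,"rz":15},{"x":-0.0133,"y":0.0307,"z":0,"rx":0,"ry":0,"rz":22.5},{"x":-0.0201,"y":0.0395,"z":0,"rx":0,"ry":0,"rz":30},{"x":-0.028,"y":0.0474,"z":0,"rx":0,"ry":0,"rz":37.5},{"x":-0.0369,"y":0.0541,"z":0,"rx":0,"ry":0,"rz":45},{"x":-0.0466,"y":0.0597,"z":0,"rx":0,"ry":0,"rz":52.5},{"x":-0.0569,"y":0.0639,"z":0,"rx":0,"ry":0,"rz":60},{"x":-0.0677,"y":0.0667,"z":0,"rx":0,"ry":0,"rz":67.5},{"x":-0.0788,"y":0.0681,"z":0,"rx":0,"ry":0,"rz":75}]'

```text
time_s: 15.2
ee_pos: [476.0, -276.2, 390.4]
eef_rot: [0.001, 0.726, 0.688, 0.0]
contact_force: [1.7, -1.9, -0.7]
finger_gap: 25.1
grasp_force: 1.0
```

Emit:
carry_out --steps '[{"x":-0.0055,"y":0,"z":0,"rx":0,"ry":0,"rz":4},{"x":-0.011,"y":0,"z":0,"rx":0,"ry":0,"rz":7.5},{"x":-0.014,"y":-0.0003,"z":0,"rx":0,"ry":0,"rz":7.5},{"x":-0.014,"y":-0.0003,"z":0,"rx":0,"ry":0,"rz":7.5}]'

```text
time_s: 15.6
ee_pos: [461.8, -276.3, 390.2]
eef_rot: [0.0, 0.682, 0.731, 0.0]
contact_force: [-0.0, -0.1, -0.2]
finger_gap: 25.1
grasp_force: 0.0
```

Emit:
carry_out --steps '[{"x":-0.002,"y":0,"z":0,"rx":0,"ry":0,"rz":0},{"x":-0.004,"y":0,"z":0,"rx":0,"ry":0,"rz":0},{"x":-0.005,"y":0,"z":0,"rx":0,"ry":0,"rz":0}]'

```text
time_s: 15.9
ee_pos: [459.4, -275.9, 390.1]
eef_rot: [0.004, 0.681, 0.732, 0.002]
contact_force: [12.2, -2.9, -6.3]
finger_gap: 25.3
grasp_force: 6.0
```

```bash
python3 - <<'E'
from red import *
g=grab('side','d8');h=grab('scene','s8')
for n,f in (('side',g),('scene',h)):
    P=pts(f);w=lambda a,b,x0,x1,y0,y1:P[(P[:,:,2]>a)&(P[:,:,2]<b)&(P[:,:,0]>x0)&(P[:,:,0]<x1)&(P[:,:,1]>y0)&(P[:,:,1]<y1)]
    q=w(180,202,370,550,-300,-120);print(n,'ring',len(q),cv2.minEnclosingCircle(q[:,:2].astype(np.float32).reshape(-1,1,2)))
cv2.imwrite('pics/v8.png',np.hstack([cv2.resize(g['img'][50:230,220:460],(400,300)),cv2.resize(h['img'][70:250,130:370],(400,300))])[:,:,::-1])
E
```

```text
side ring 905 ((454.80426025390625, -216.33526611328125), 80.37896728515625)
scene ring 928 ((463.39801025390625, -218.70046997070312), 81.32725524902344)
```

View pics/v8.png

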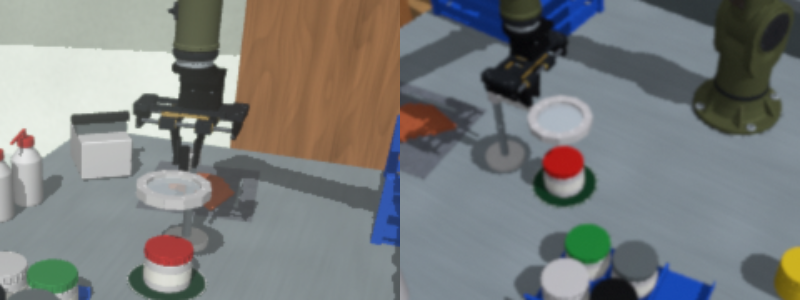

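The force has risen to 12 N, so the arm is at its stop, and the ring sits over the jar. I'll release and lift clear.

Emit:
carry_out --steps '[{"x":0.004,"y":0,"z":0,"rx":0,"ry":0,"rz":0},{"x":0.006,"y":0,"z":0,"rx":0,"ry":0,"rz":0},{"x":0.006,"y":0,"z":0,"rx":0,"ry":0,"rz":0},{"x":0.006,"y":0,"z":0,"rx":0,"ry":0,"rz":0}]' --grip 0.42

```text
time_s: 16.4
ee_pos: [462.8, -276.3, 389.6]
eef_rot: [-0.0, 0.681, 0.732, -0.0]
contact_force: [-1.1, 0.3, 0.3]
finger_gap: 36.2
grasp_force: 0.0
```

Emit:
carry_out --steps '[{"x":0,"y":0,"z":0.02,"rx":0,"ry":0,"rz":0},{"x":0,"y":0,"z":0.05,"rx":0,"ry":0,"rz":0},{"x":0,"y":0,"z":0.08,"rx":0,"ry":0,"rz":0},{"x":0,"y":0,"z":0.11,"rx":0,"ry":0,"rz":0},{"x":0,"y":0,"z":0.12,"rx":0,"ry":0,"rz":0},{"x":0,"y":0,"z":0.12,"rx":0,"ry":0,"rz":0},{"x":0,"y":0,"z":0.12,"rx":0,"ry":0,"rz":0}]'

```text
time_s: 17.1
ee_pos: [462.8, -276.2, 508.4]
eef_rot: [-0.001, 0.681, 0.732, -0.0]
contact_force: [0.3, 0.4, -0.3]
finger_gap: 36.0
grasp_force: 0.0
```

```bash
python3 - <<'E'
from red import *
for n in ('side','scene'):
    f=grab(n,n+'9');P=pts(f);w=lambda a,b,x0,x1,y0,y1:P[(P[:,:,2]>a)&(P[:,:,2]<b)&(P[:,:,0]>x0)&(P[:,:,0]<x1)&(P[:,:,1]>y0)&(P[:,:,1]<y1)]
    q=w(184,202,370,550,-262,-120);r=w(212,250,400,520,-320,-240);print(n,'ring',len(q),cv2.minEnclosingCircle(q[:,:2].astype(np.float32).reshape(-1,1,2)),'peg',len(r),r.mean(0))
    red(n,n+'9b')
E
```

```text
side ring 844 ((459.0907897949219, -201.77468872070312), 67.12593841552734) peg 64 [ 462.14207108 -272.87203109  229.60225918]
side red 387 [ 248.1 -440.8] 361.4 [ 450.2 -199.2   75.5]
scene ring 864 ((459.06988525390625, -203.46717834472656), 67.39488983154297) peg 50 [ 468.49168131 -276.02107358  230.91497564]
scene red 346 [ 370.3 -840.5] 688.0 [ 463.9 -202.8   74.8]
```

```bash
python3 -c "
from cell import ticket
print(ticket.hand_in())"
```

```text
the job is handed in; nothing more can be done
None
```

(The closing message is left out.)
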